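# Lock the lid on the deburring tumbler and start it

### The arm

A 6-joint arm with a two-finger parallel gripper is mounted at the origin on the work surface. World frame = base frame: x ahead of the robot, y to its left, z up, the work surface at z = 0. Lengths are in mm, angles in rad, forces in N, time in s.
With the tool pointing down it reaches from about 350 to 925 mm from the base axis. Payload 6.4 kg.
Tool frame: the origin (TCP) lies midway between the tips of the shut fingers; the grasp point (between the pads) lies 19 mm behind it; z points along the fingers, y is the line along which they close (so a half turn about z gives the same grasp; the last joint's range is limited). The gripper opens to 85 mm and grips with 20 to 120 N. Pads are 22 mm wide; open, the fingers measure 114 mm over their backs; the gripper's body (76 mm by 85 mm) begins 54 mm behind the grasp point. The pads swing forward as they close: fully open they stand 13 mm farther back than shut.
Start: joints at [-1.352, 0.245, 1.558, -0, 1.339, -0.174], TCP at [248.81, -600.506, 231.29] pointing down, gripper open.
Joint ranges: [-3.13, 3.13], [-1.02, 2.26], [0.13, 2.54], [-0.95, 4.09], [0.21, 2.88], [-2.74, 2.74]. Speed limits (rad/s): [2.57, 2.57, 3.14, 3.14, 3.14, 3.14].

### API

Orientations are given as a rotation vector (axis times angle).
In Python, from rig import state, read_camera, camera_info, hand_in gives the robot as it stands. The module is installed in compiled form; this text tells all that it offers.
- The arm moves only by the tool carry_out, never from a script. Its argument "motion" is a list of rows, each an object with "travel": the shift along the tool's x, y, z normalised to -1 to 1, where 1 is 0.25 m, a list of three; "twist": the turn, a rotation vector about the tool's x, y, z normalised to -1 to 1, where 1 is 0.5 rad, a list of three; "claw": the opening, from -1 (shut) to 1 (fully open). In form: [{"travel": [dx, dy, dz], "twist": [wx, wy, wz], "claw": claw}, ...]. A call has exactly 5 rows; each row is the pose to reach, as a shift and turn from the pose commanded when the call began, along the tool's axes at that moment; what a row does not reach only later rows make up. A row lasts 1/8 s, in which the tool goes at most 62.5 mm and 10.7 degrees, less where a joint would pass 70% of its speed; a pose out of reach is approached as far as the arm can. A call with a number of a shift or a turn outside -1 to 1 is refused whole. A call with a gripper value outside its range is refused whole. The fingers move at their own pace and stop on an object; "squeeze" is the grip in N (left out, the last holds). Time passes only in rows, so rows that repeat a pose let the fingers close, or fill a call up. It gives the time, the measured TCP pose, the force, the opening and the grip force at its end, in the units of the state.
- state(): the state, without advancing time (a new reading comes with each control period).
- read_camera(name): name is "scene" or "top"; returns the picture (384x512x3 uint8, red, green, blue); there is no depth.
- camera_info(name): a dict with "camera_matrix" (3x3 intrinsics, pixels), "eye" and "rotation" of the camera in the world. Camera axes: x right, y down, z forward; pixel columns grow to the right and rows downward; lengths in mm; the calibration is good to about 2 mm. A picture is of the moment at which its call begins. camera_info takes no time and is no camera call.
- hand_in(): hands the job in; it is judged then, once.
The state is a dict: "time": time; "qpos": joint angles; "qd": joint speeds; "joint_torque": joint torques, N m; "ee_pos": TCP position; "tool_rot": TCP orientation; "force": force on the tool from outside, world axes, zero at the start; "moment": the same for the moment, N m; "gripper_width": opening from 0.0 (shut) to 1.0 (fully open); "gripper_force": force on a finger pad.
Only numpy, scipy, OpenCV 4.12 (cv2) and the standard library are available. Lean on these libraries where they do the work, as an engineer would, in place of code of your own. Each camera call takes 0.05 s, during which the arm holds its last target. There are 200 camera calls.

### The job

The cut brackets are in the deburring tumbler, ready to run. Fit the blue lid into the mouth of the tilted drum with its two yellow lugs through the two gaps, push it down against the sprung seal, turn it a quarter-turn clockwise until it springs up into its lock, and let go. Only then throw the red-knobbed switch lever all the way over to start the machine; leave the drill, the yellow bin and the blue wheel where they are.

Things in the scene. Friction and masses are not known exactly. Their poses are not given: they have to be found in the camera images.
- lid_centre (a point): Loose blue lid lying right way up: a plate 102 mm across, 12 mm thick, with a straight white grip bar standing across its top, 90 long, 20 wide, 34 mm tall; 46 mm high in all, 0.2 to 0.4 kg. This point is on its axis, 23 mm above its underside (in the bar, 23 mm below the bar's top). x along the bar and through both lugs, y across the bar, z up. The same after a half-turn.
- lid_lug (a point): Tip of one of the lid's two yellow lugs, at the end of the grip bar's line: 60 mm from the lid's axis and 3.5 mm above its underside (the other is opposite). Each lug is 28 mm wide, 7 mm thick, flush with the lid's underside and sticks 9 mm out of the rim; 120 mm over both tips.
- drum_mouth (a point): Centre of the mouth of the white drum (156 mm outside diameter, axis tilted 30 degrees from vertical, mouth leaning to the robot), in the top plane of its steel collar. z points out along the axis; x to the middle of one gap between the yellow tabs (other gap at -x), y to the middle of one tab (other at -y). Gaps are 40 mm wide. The drum starts turned differently; its gearing stops it turning.
- seal_ring (a point): Centre of the top of the red sprung seal ring (radius 36 to 53 mm) in the mouth, 9 mm below the mouth plane at rest. A lid laid in the gaps rests on it by its underside. It yields up to 10 mm, 4 N at first to 11 N. Push the lid 6.5 mm or more (best 8 to 9: underside 17 to 18 mm below the mouth plane) so that its lugs pass under the tabs, then turn.
- lock_tab (a point): Middle of one yellow lock tab, 60 mm from the axis, top flush with the mouth plane. Tabs reach in to radius 54 mm. Turn clockwise seen looking into the mouth (negative about the mouth's z), 90 degrees from gap to tab middle, a stop just beyond. Eased off there, the seal lifts the lugs into pockets: locked, 5 degrees play, lid's underside 12 mm below the mouth plane, plate top flush.
- tumbler: The tumbler, fixed: blue base plate 280 x 300 mm, top 20 mm high (x -110 to 170, y -210 to 90 mm from this origin, which is at bench level). x runs from the front (mouth side) to the back, y left, z up. Mouth centre at x -30, y 0, z 245 mm. Grey control box 100 x 75 mm, top 105 mm high, centred at x -55, y -165 mm.
- lever_ball (a point): Centre of the red ball, 30 mm across, on the switch lever (85 mm from pivot to ball, shank 12 mm) above the grey box. Pivot at x -55, y -165, z 117 mm in the tumbler's frame, axis along its y. Off, it leans to the front (ball at x -103, z 187 mm); pushed over to the back, tumbler's +x, it is on (ball at x -7, z 187 mm). Takes 2 N; stays where it is left.
- lever (a joint): Angle of the switch lever, rad: 0 leaning fully to the front (off), 1.2 leaning fully to the back (on). Starts within 0.12 of off.
- drill: Bystander: red and black cordless drill, 195 mm long, 217 mm tall, standing on its battery. Origin under it at bench level; z up.
- bin: Bystander: yellow open bin 130 x 100 x 60 mm with aluminium brackets. Origin under its centre; z up.
- wheel: Bystander: blue roller wheel lying flat, 100 mm across, 31 mm thick. Origin under its centre; z up.
Things that resemble listed ones, but are neither listed nor needed, are in the scene too. Leave any turquoise look-alike of the part that bears lid_centre alone.

How it is judged:
By the outcome, as a careful person would: the job done as asked, in the order asked, and still so for the second after the job is handed in, with the robot touching nothing.
It also fails if it takes over 51 s, if anything falls off the work surface, if the arm or the gripper's body presses on something with over 40 N, if the wrist force passes 120 N, or if a joint passes its speed limit or range.

## Working session

There is one attempt and no reset: what is moved stays moved. The work goes in short steps, Python scripts to look and compute and a tool call to move; the robot and the scene stay as the last step left them, time stands still between calls to the robot, and variables do not carry over. Pictures are saved under pics/ and viewed, at most 10 in all, crops included, and the job is handed in when it is done.

Besides the shell and the picture viewer there is one more tool, called after ">>>" in YAML: its name, and indented under it one key for each argument. carry_out: Moves the arm, as the interface text tells. Scaled input: -1 to 1 covers 0.25 m each way for a shift and 0.5 rad each way for a turn. Its arguments: {"type":"object","properties":{"motion":{"type":"array"},"squeeze":{"type":"number"}},"required":["motion"]}

```bash
mkdir -p pics; python3 - <<'E'
from rig import *
import cv2
for n in ("scene","top"):
    cv2.imwrite(f"pics/{n}0.png",read_camera(n)[:,:,::-1]); c=camera_info(n); print(n,c)
print(state())
E
```

```text
scene {'camera_matrix': array([[355.72454157,   0.        , 254.09279532],
       [  0.        , 355.72454157, 193.03943566],
       [  0.        ,   0.        ,   1.        ]]), 'eye': array([1094.97290847,  552.39359068, 1144.13169718]), 'rotation': array([-1.29960873, -2.39165241,  0.77395599])}
top {'camera_matrix': array([[479.57276454,   0.        , 257.01532434],
       [  0.        , 479.57276454, 188.81711402],
       [  0.        ,   0.        ,   1.        ]]), 'eye': array([ 272.29590425,  179.27246511, 1453.71127457]), 'rotation': array([-2.15414879,  2.13989482, -0.16565354])}
{'time': 0.1, 'qpos': array([-1.35212777e+00,  2.45728769e-01,  1.55891932e+00,  3.15498694e-06,
        1.33868606e+00, -1.74093737e-01]), 'qd': array([-3.08766735e-05, -8.17151965e-04, -9.99788516e-04, -1.46340255e-03,
        7.20430880e-04, -4.80339049e-04]), 'joint_torque': array([ 2.31018763e-03, -4.30671465e+01, -3.27127969e+01, -6.99245743e-05,
        2.80410088e-03, -1.55766480e-05]), 'ee_pos': array([ 248.68023771, -599.99827667,  230.28577624]), 'tool_rot': array([-3.07950102e+00, -6.12650850e-01,  5.61109300e-05]), 'force': array([ 0.11221344, -0.484426  ,  0.15844754]), 'moment': array([-0.03792938, -0.00516911,  0.03035228]), 'gripper_force': 0.0, 'gripper_width': 0.9999536967990366}
```

View pics/scene0.png

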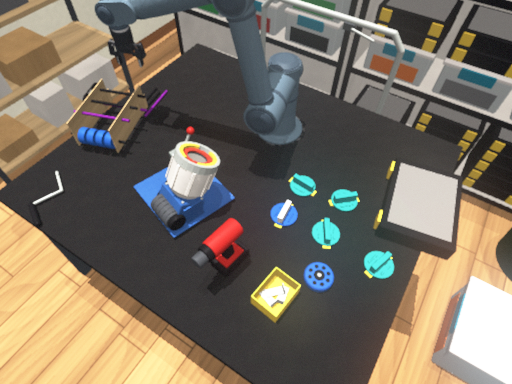

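View pics/top0.png

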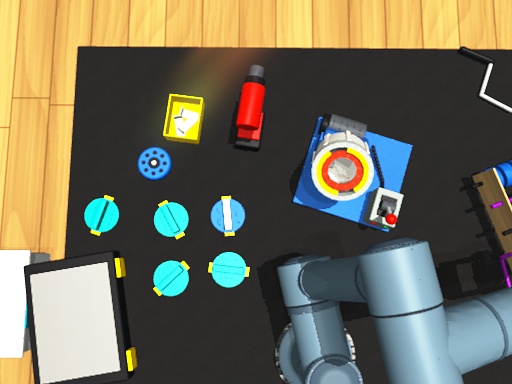

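The top view shows the lid at about (228,216) with its bar nearly vertical, the drum mouth at (343,170), the lever ball at (391,218), and turquoise decoys around the lid. I'll measure these next.

```bash
cat > h.py <<'E'
import numpy as np, cv2
from scipy.spatial.transform import Rotation as R
from rig import *
def ray(n,u,v):
    c=camera_info(n); K=c["camera_matrix"]; d=R.from_rotvec(c["rotation"]).as_matrix()@np.linalg.inv(K)@[u,v,1]
    return c["eye"],d/np.linalg.norm(d)
def onz(n,u,v,z):
    e,d=ray(n,u,v); return e+d*(z-e[2])/d[2]
def tri(*obs):
    A=np.zeros((3,3));b=np.zeros(3)
    for n,u,v in obs:
        e,d=ray(n,u,v);P=np.eye(3)-np.outer(d,d);A+=P;b+=P@e
    return np.linalg.solve(A,b)
def proj(n,p):
    c=camera_info(n);q=c["camera_matrix"]@(R.from_rotvec(c["rotation"]).as_matrix().T@(np.array(p)-c["eye"]));return q[:2]/q[2]
def blobs(img,lo,hi,roi,amin=4):
    x0,y0,x1,y1=roi; h=cv2.cvtColor(img[y0:y1,x0:x1],cv2.COLOR_RGB2HSV); m=cv2.inRange(h,lo,hi)
    n,l,s,c=cv2.connectedComponentsWithStats(m)
    return [(c[i]+[x0,y0],s[i][4],s[i][:4]+[x0,y0,0,0]) for i in range(1,n) if s[i][4]>=amin],m
E
python3 - <<'E'
from h import *
t=cv2.imread("pics/top0.png")[:,:,::-1].copy(); s=cv2.imread("pics/scene0.png")[:,:,::-1].copy()
a=cv2.resize(t[100:250,290:425],None,fx=4,fy=4,interpolation=cv2.INTER_CUBIC);
cv2.imwrite("pics/c1.png",a[:,:,::-1])
Y=((20,140,120),(35,255,255));B=((100,150,60),(125,255,255));W=((0,0,180),(180,40,255));Rd=((0,170,90),(6,255,255))
for nm,img,roi,rd in(("top",t,(200,190,255,242),(290,110,420,240)),("scene",s,(265,195,302,232),(165,120,225,185))):
    for k,c in(("Y",Y),("W",W),("B",B)):
        print(nm,k,"lid",[(x.round(1),n) for x,n,_ in blobs(img,*c,roi)[0]])
    for k,c in(("Y",Y),("R",Rd)):
        print(nm,k,"drum",[(x.round(1),n,b) for x,n,b in blobs(img,*c,rd)[0]])
b,m=blobs(t,*B,(285,105,420,240),200)
pts=np.argwhere(m)[:,::-1]+[285,105]; bx=cv2.boxPoints(cv2.minAreaRect(pts.astype(np.float32))); print("base",bx,[onz("top",*p,20).round() for p in bx])
E
```

```text
top Y lid [(array([225.5, 196.7]), np.int32(27)), (array([229.1, 234. ]), np.int32(37))]
top W lid [(array([226.8, 214.1]), np.int32(223)), (array([227., 232.]), np.int32(7))]
top B lid [(array([238.8, 212.8]), np.int32(63)), (array([217.7, 216.4]), np.int32(104)), (array([236.5, 206.5]), np.int32(4)), (array([217.5, 211. ]), np.int32(16)), (array([231. , 213.5]), np.int32(8)), (array([235.9, 213.6]), np.int32(18)), (array([214.8, 214.8]), np.int32(4)), (array([218.6, 221.1]), np.int32(32)), (array([231.4, 227.1]), np.int32(15)), (array([237.5, 221.6]), np.int32(13))]
top Y drum [(array([360.1, 168.2]), np.int32(288), array([347, 148,  22,  44])), (array([324.2, 174.4]), np.int32(277), array([317, 151,  22,  44]))]
top R drum [(array([341.8, 170.9]), np.int32(611), array([322, 150,  41,  41])), (array([390.9, 218.6]), np.int32(91), array([386, 214,  11,  10])), (array([372.8, 222.9]), np.int32(12), array([370, 222,   6,   3]))]
scene Y lid [(array([277.1, 226.2]), np.int32(9))]
scene W lid [(array([284.4, 209. ]), np.int32(121))]
scene B lid [(array([284.1, 214.6]), np.int32(329))]
scene Y drum [(array([187. , 147.5]), np.int32(72), array([180, 144,  19,  13])), (array([209.8, 159.9]), np.int32(59), array([198, 153,  18,  12]))]
scene R drum [(array([189.8, 129.7]), np.int32(47), array([186, 126,   8,   8])), (array([197. , 152.6]), np.int32(95), array([184, 148,  27,  15]))]
base [[291.62943 202.26251]
 [318.62717 115.48401]
 [414.64474 145.35614]
 [387.647   232.13464]] [array([446.,  67.,  20.]), array([717., -18.,  20.]), array([ 625., -312.,   20.]), array([ 358., -219.,   20.])]
```

View pics/c1.png

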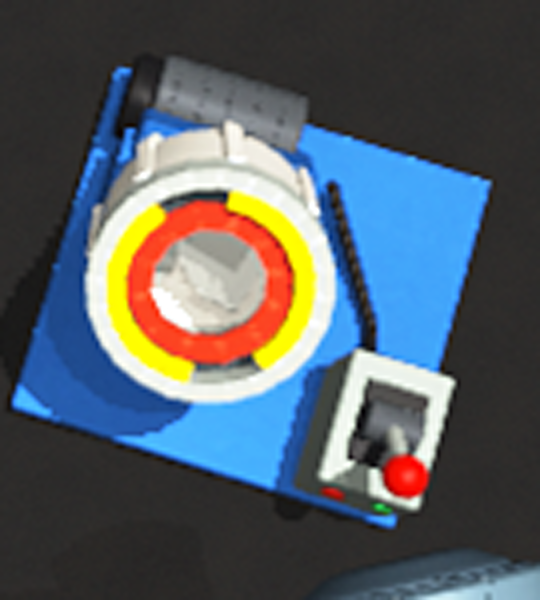

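The crop shows the seal centre near (342,171), gaps at the top (339,149) and bottom (346,193) of the mouth, and the lever ball at (391,218.5).

```bash
python3 - <<'E'
from h import *
# lid
a=onz("top",225.5,196.7,6);b=onz("top",229.1,234,6);print("lugs",a,b,"sep",np.linalg.norm(a-b),"mid",(a+b)/2,"ang",np.degrees(np.arctan2(*(a-b)[1::-1])))
print("bar top",onz("top",226.8,214.1,46),onz("scene",284.4,209,44),"scene lug",onz("scene",277.1,226.2,4))
t=cv2.imread("pics/top0.png")[:,:,::-1].copy()
bl,m=blobs(t,(0,0,180),(180,40,255),(200,190,255,242),100)
n,l,st,c=cv2.connectedComponentsWithStats(m);k=1+st[1:,4].argmax();p=np.argwhere(l==k)[:,::-1]+[200,190]
bx=cv2.boxPoints(cv2.minAreaRect(p.astype(np.float32)));w=[onz("top",*q,46) for q in bx];print("bar box",np.round(w,1), np.mean(w,0))
for i in range(4):
  d=w[i]-w[i-1];print(np.linalg.norm(d).round(1),np.degrees(np.arctan2(d[1],d[0])).round(1))
# drum
yaw=np.radians(-17.25);xh=np.array([np.cos(yaw),np.sin(yaw),0]);yh=np.array([-xh[1],xh[0],0]);ax=-.5*xh+np.sqrt(.75)*np.array([0,0,1])
s=tri(("top",341.8,170.9),("scene",197,152.6));print("seal tri",s,"mouth",s+9*ax)
o=np.array([525.5,-53,0]);M=o-30*xh+[0,0,245];print("mouth pred",M,"proj",proj("top",M-9*ax),proj("scene",M-9*ax))
ty=tri(("top",360.1,168.2),("scene",187,147.5)),tri(("top",324.2,174.4),("scene",209.8,159.9));print("tabs",ty,(ty[0]+ty[1])/2)
# tab centroids on mouth plane
def onp(n,u,v,P,nn): e,d=ray(n,u,v);return e+d*((P-e)@nn)/(d@nn)
t1=onp("top",360.1,168.2,M,ax);t2=onp("top",324.2,174.4,M,ax);print("tabs on plane",t1,t2,(t1+t2)/2)
ex=np.cross([yh],ax)[0];
for A,B in(((338.8,149.5),(346.2,193)),):
  g=onp("top",*A,M,ax)-onp("top",*B,M,ax);print("gap dir in-plane deg (from ex uphill to yh)",np.degrees(np.arctan2(g@yh,g@ex)),ex,np.linalg.norm(g))
d=t2-t1;print("tab dir",np.degrees(np.arctan2(d@yh,d@ex)))
print("ball",tri(("top",390.9,218.6),("scene",189.8,129.7)),"off pred",o-103*xh-165*yh+[0,0,187])
E
```

```text
lugs [463.61477971 267.35401526   6.        ] [350.50358643 254.72929306   6.        ] sep 113.81355655708225 mid [407.05918307 261.04165416   6.        ] ang 6.368616913544379
bar top [406.69993687 260.2749643   46.        ] [406.46103955 262.85330535  44.        ] scene lug [463.28929367 267.87551381   4.        ]
bar box [[451.1 275.7  46. ]
 [453.2 254.6  46. ]
 [363.2 245.2  46. ]
 [361.2 266.   46. ]] [407.14513283 260.37410098  46.        ]
90.4 6.1
21.1 -84.4
90.5 -174.0
20.9 95.6
seal tri [499.79641043 -43.56271141 252.46437745] mouth [495.49882068 -42.22827432 260.25860609]
mouth pred [496.84940167 -44.10375275 245.        ] proj [341.6615904  171.35670447] [197.01957278 155.71271446]
tabs (array([504.38309911, -86.34332331, 257.64958579]), array([492.34734076,   0.7829981 , 236.50507927])) [498.36521993 -42.78016261 247.07733253]
tabs on plane [505.81497236 -88.75127407 257.58747435] [ 4.93148371e+02 -4.54992664e-01  2.35486289e+02] [499.48167177 -44.60313337 246.53688192]
gap dir in-plane deg (from ex uphill to yh) 28.06873800869199 [ 0.82707153 -0.25681254  0.5       ] 118.83612491987962
tab dir 118.75052330120708
ball [ 383.16430702 -180.07114617  193.86708938] off pred [ 378.20358585 -180.03450861  187.        ]
```

Lid centre is (407, 260) with its bar at 6.1°. The mouth is at (497.5, -44, 245.5) with the gap line 28.5° from uphill. The sizes check out, so I'll plan the approach to the lid.

```bash
cat >> h.py <<'E'
import json,os,sys
yaw=np.radians(-17.25);xh=np.array([np.cos(yaw),np.sin(yaw),0]);yh=np.array([-xh[1],xh[0],0]);ax=-.5*xh+np.sqrt(.75)*np.array([0,0,1]);ex=np.cross(yh,ax)
O=np.array([525.5,-53,0]);M=np.array([497.5,-44,245.5])
def down(deg):
    a=np.radians(deg);x=np.array([np.cos(a),np.sin(a),0]);z=np.array([0,0,-1.]);return np.c_[x,np.cross(z,x),z]
def mouthR(deg): # bar at deg about mouth axis, tool x = -bar
    a=np.radians(deg);x=-(np.cos(a)*ex+np.sin(a)*yh);return np.c_[x,np.cross(-ax,x),-ax]
def load():
    if os.path.exists("cmd.json"): d=json.load(open("cmd.json"));return np.array(d[0]),np.array(d[1])
    return np.array([248.81,-600.506,231.29]),R.from_rotvec([-3.0795,-.61265,0]).as_matrix()
def plan(targets,nd=3):
    p,r=load()
    for P,Q in targets:
        tr=np.round(r.T@(np.array(P)-p)/250,nd); tw=np.round(R.from_matrix(r.T@Q).as_rotvec()/.5,nd)
        print(tr.tolist(),tw.tolist(), "BAD" if max(abs(tr).max(),abs(tw).max())>1 else "")
        p=p+r@(tr*250); r=r@R.from_rotvec(tw*.5).as_matrix()
    json.dump([p.tolist(),r.tolist()],open("cmd.json","w"))
def check():
    p,r=load();s=state();print("t",round(s["time"],2),"pos",s["ee_pos"].round(1),"err(meas-cmd)",(s["ee_pos"]-p).round(1),"tilt err deg",np.degrees(R.from_matrix(R.from_rotvec(s["tool_rot"]).as_matrix().T@r).as_rotvec()).round(2),"F",s["force"].round(1),"M",s["moment"].round(2),"q",s["qpos"].round(2),"grip",s["gripper_width"].round(3),s["gripper_force"])
E
python3 - <<'E'
from h import *
plan([([300,-470,390],down(50)),([430,-290,430],down(78)),([480,-90,430],down(105)),([470,80,400],down(132)),([430,200,250],down(159)),([407,260.4,110],down(186.1))])
E
```

```text
[0.389, -0.405, -0.634] [-0.003, -0.001, -0.96] 
[0.886, -0.064, -0.16] [0.0, -0.001, -0.977] 
[0.824, 0.029, 0.0] [-0.0, 0.0, -0.943] 
[0.667, 0.138, 0.12] [-0.0, 0.0, -0.942] 
[0.464, 0.202, 0.6] [-0.0, 0.0, -0.943] 
[0.173, 0.193, 0.56] [-0.0, -0.0, -0.946]
```

>>> carry_out:
  motion:
    - {"travel": [0.389,-0.405,-0.634],"twist": [-0.003,-0.001,-0.96],"claw": 1}
    - {"travel": [0.389,-0.405,-0.634],"twist": [-0.003,-0.001,-0.96],"claw": 1}
    - {"travel": [0.389,-0.405,-0.634],"twist": [-0.003,-0.001,-0.96],"claw": 1}
    - {"travel": [0.389,-0.405,-0.634],"twist": [-0.003,-0.001,-0.96],"claw": 1}
    - {"travel": [0.389,-0.405,-0.634],"twist": [-0.003,-0.001,-0.96],"claw": 1}
  squeeze: 60

```text
time: 0.72
ee_pos: [300.3, -469.7, 390.6]
tool_rot: [2.844, 1.326, -0.001]
force: [-0.6, -0.3, -0.6]
gripper_width: 0.999
gripper_force: 0.0
```

>>> carry_out:
  motion:
    - {"travel": [0.886,-0.064,-0.16],"twist": [0,-0.001,-0.977],"claw": 1}
    - {"travel": [0.886,-0.064,-0.16],"twist": [0,-0.001,-0.977],"claw": 1}
    - {"travel": [0.886,-0.064,-0.16],"twist": [0,-0.001,-0.977],"claw": 1}
    - {"travel": [0.886,-0.064,-0.16],"twist": [0,-0.001,-0.977],"claw": 1}
    - {"travel": [0.886,-0.064,-0.16],"twist": [0,-0.001,-0.977],"claw": 1}

```text
time: 1.35
ee_pos: [430.8, -289.0, 427.2]
tool_rot: [-2.438, -1.978, 0.002]
force: [0.6, 0.5, 0.1]
gripper_width: 1.0
gripper_force: 0.0
```

Tracking is good, so I'll continue the sequence.

>>> carry_out:
  motion:
    - {"travel": [0.824,0.029,0],"twist": [0,0,-0.943],"claw": 1}
    - {"travel": [0.824,0.029,0],"twist": [0,0,-0.943],"claw": 1}
    - {"travel": [0.824,0.029,0],"twist": [0,0,-0.943],"claw": 1}
    - {"travel": [0.824,0.029,0],"twist": [0,0,-0.943],"claw": 1}
    - {"travel": [0.824,0.029,0],"twist": [0,0,-0.943],"claw": 1}

```text
time: 1.98
ee_pos: [479.9, -90.2, 426.9]
tool_rot: [-1.911, -2.491, 0.004]
force: [-1.0, -0.9, 0.1]
gripper_width: 1.002
gripper_force: 0.0
```

>>> carry_out:
  motion:
    - {"travel": [0.667,0.138,0.12],"twist": [0,0,-0.942],"claw": 1}
    - {"travel": [0.667,0.138,0.12],"twist": [0,0,-0.942],"claw": 1}
    - {"travel": [0.667,0.138,0.12],"twist": [0,0,-0.942],"claw": 1}
    - {"travel": [0.667,0.138,0.12],"twist": [0,0,-0.942],"claw": 1}
    - {"travel": [0.667,0.138,0.12],"twist": [0,0,-0.942],"claw": 1}

```text
time: 2.6
ee_pos: [470.4, 78.5, 398.0]
tool_rot: [-1.282, -2.868, 0.004]
force: [-0.3, -1.2, -0.5]
gripper_width: 0.998
gripper_force: 0.0
```

>>> carry_out:
  motion:
    - {"travel": [0.464,0.202,0.6],"twist": [0,0,-0.943],"claw": 1}
    - {"travel": [0.464,0.202,0.6],"twist": [0,0,-0.943],"claw": 1}
    - {"travel": [0.464,0.202,0.6],"twist": [0,0,-0.943],"claw": 1}
    - {"travel": [0.464,0.202,0.6],"twist": [0,0,-0.943],"claw": 1}
    - {"travel": [0.464,0.202,0.6],"twist": [0,0,-0.943],"claw": 1}

```text
time: 3.22
ee_pos: [431.0, 198.7, 249.1]
tool_rot: [0.576, 3.087, -0.004]
force: [-0.2, 0.8, -0.5]
gripper_width: 0.999
gripper_force: 0.0
```

>>> carry_out:
  motion:
    - {"travel": [0.173,0.193,0.56],"twist": [0,0,-0.946],"claw": 1}
    - {"travel": [0.173,0.193,0.56],"twist": [0,0,-0.946],"claw": 1}
    - {"travel": [0.173,0.193,0.56],"twist": [0,0,-0.946],"claw": 1}
    - {"travel": [0.173,0.193,0.56],"twist": [0,0,-0.946],"claw": 1}
    - {"travel": [0.173,0.193,0.56],"twist": [0,0,-0.946],"claw": 1}

```text
time: 3.85
ee_pos: [409.8, 259.8, 111.2]
tool_rot: [-0.162, 3.132, -0.001]
force: [0.5, 0.7, 0.9]
gripper_width: 0.996
gripper_force: 0.0
```

```bash
python3 - <<'E'
from h import *
check(); plan([([407,260.4,17],down(186.1))])
E
```

```text
Traceback (most recent call last):
  File "h.py", line 38, in check
    p,r=load();s=state();print("t",round(s["time"],2),"pos",s["ee_pos"].round(1),"err(meas-cmd)",(s["ee_pos"]-p).round(1),"tilt err deg",np.degrees(R.from_matrix(R.from_rotvec(s["tool_rot"]).as_matrix().T@r).as_rotvec()).round(2),"F",s["force"].round(1),"M",s["moment"].round(2),"q",s["qpos"].round(2),"grip",s["gripper_width"].round(3),s["gripper_force"])
                                                                                                                                                                                                                                                                                                                     ^^^^^^^^^^^^^^^^^^^^^^^^
AttributeError: 'float' object has no attribute 'round'
```

>>> carry_out:
  motion:
    - {"travel": [0,0,0.1],"twist": [0,0,0],"claw": 1}
    - {"travel": [0,0,0.2],"twist": [0,0,0],"claw": 1}
    - {"travel": [0,0,0.3],"twist": [0,0,0],"claw": 1}
    - {"travel": [0,0,0.36],"twist": [0,0,0],"claw": 1}
    - {"travel": [0,0,0.36],"twist": [0,0,0],"claw": 1}

```text
time: 4.47
ee_pos: [407.7, 259.7, 18.9]
tool_rot: [-0.165, 3.137, -0.003]
force: [0.1, -0.0, 0.7]
gripper_width: 0.999
gripper_force: 0.0
```

```bash
sed -i 's/s\["gripper_width"\].round(3)/round(s["gripper_width"],3)/' h.py; python3 - <<'E'
from h import *
p,r=load(); json.dump([[407,260.4,20],r.tolist()],open("cmd.json","w"))
check()
cv2.imwrite("pics/s1.png",cv2.resize(read_camera("scene")[150:270,210:370],None,fx=5,fy=5,interpolation=cv2.INTER_CUBIC)[:,:,::-1])
E
```

```text
t 4.47 pos [407.7 259.7  18.9] err(meas-cmd) [ 0.7 -0.7 -1.1] tilt err deg [-0.1   0.03 -0.07] F [ 0.1 -0.   0.7] M [ 0.04 -0.02  0.02] q [ 0.33  0.18  2.08 -0.    0.88 -1.34] grip 0.999 0.0
```

View pics/s1.png

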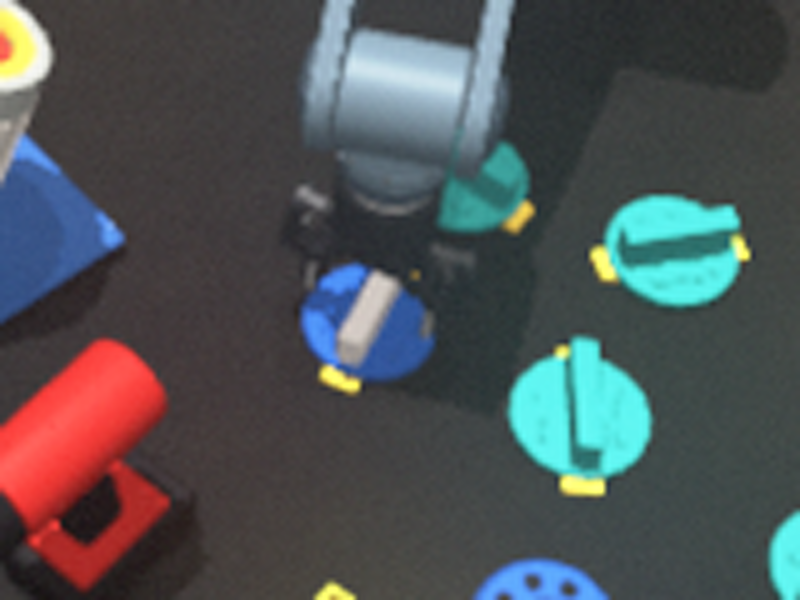

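The fingers straddle the white bar of the blue lid. I'll lower slightly and grip.

>>> carry_out:
  motion:
    - {"travel": [0,0,0.012],"twist": [0,0,0],"claw": 1}
    - {"travel": [0,0,0.012],"twist": [0,0,0],"claw": -1}
    - {"travel": [0,0,0.012],"twist": [0,0,0],"claw": -1}
    - {"travel": [0,0,0.012],"twist": [0,0,0],"claw": -1}
    - {"travel": [0,0,0.012],"twist": [0,0,0],"claw": -1}
  squeeze: 100

```text
time: 5.15
ee_pos: [407.2, 260.1, 15.9]
tool_rot: [-0.168, 3.137, -0.003]
force: [0.9, 1.4, -2.9]
gripper_width: 0.221
gripper_force: 97.6
```

>>> carry_out:
  motion:
    - {"travel": [0,0,0],"twist": [0,0,0],"claw": -1}
    - {"travel": [0,0,-0.1],"twist": [0,0,0],"claw": -1}
    - {"travel": [0,0,-0.2],"twist": [0,0,0],"claw": -1}
    - {"travel": [0,0,-0.3],"twist": [0,0,0],"claw": -1}
    - {"travel": [0,0,-0.4],"twist": [0,0,0],"claw": -1}

```text
time: 5.78
ee_pos: [405.9, 259.9, 115.2]
tool_rot: [0.167, -3.135, 0.004]
force: [0.7, -0.3, -3.2]
gripper_width: 0.218
gripper_force: 97.9
```

```bash
python3 - <<'E'
from h import *
p,r=load(); json.dump([[407,260.4,117],r.tolist()],open("cmd.json","w"))
check()
Q=mouthR(28.5);print("turn",np.degrees(R.from_matrix(r.T@Q).as_rotvec()))
def sl(f): return r@R.from_rotvec(R.from_matrix(r.T@Q).as_rotvec()*f).as_matrix()
T=M+80*ax
plan([([415,180,300],sl(.45)),([440,40,380],sl(1)),(M+110*ax,Q)])
E
```

```text
t 5.78 pos [405.9 259.9 115.2] err(meas-cmd) [-1.1 -0.5 -1.8] tilt err deg [-0.12 -0.11  0.  ] F [ 0.7 -0.3 -3.2] M [ 0.01 -0.03  0.03] q [ 0.33 -0.01  2.06 -0.    1.09 -1.34] grip 0.218 97.88769006729126
turn [ 13.11097515 -26.9947732   -5.01678388]
[0.002, -0.323, -0.732] [0.206, -0.424, -0.079] 
[-0.076, -0.6, -0.247] [0.252, -0.518, -0.096] 
[0.113, -0.225, 0.186] [-0.0, -0.0, -0.0]
```

>>> carry_out:
  motion:
    - {"travel": [0.002,-0.323,-0.732],"twist": [0.206,-0.424,-0.079],"claw": -1}
    - {"travel": [0.002,-0.323,-0.732],"twist": [0.206,-0.424,-0.079],"claw": -1}
    - {"travel": [0.002,-0.323,-0.732],"twist": [0.206,-0.424,-0.079],"claw": -1}
    - {"travel": [0.002,-0.323,-0.732],"twist": [0.206,-0.424,-0.079],"claw": -1}
    - {"travel": [0.002,-0.323,-0.732],"twist": [0.206,-0.424,-0.079],"claw": -1}

```text
time: 6.4
ee_pos: [414.6, 180.1, 297.7]
tool_rot: [-0.213, 2.915, -0.137]
force: [0.5, 0.4, -3.5]
gripper_width: 0.216
gripper_force: 98.6
```

>>> carry_out:
  motion:
    - {"travel": [-0.076,-0.6,-0.247],"twist": [0.252,-0.518,-0.096],"claw": -1}
    - {"travel": [-0.076,-0.6,-0.247],"twist": [0.252,-0.518,-0.096],"claw": -1}
    - {"travel": [-0.076,-0.6,-0.247],"twist": [0.252,-0.518,-0.096],"claw": -1}
    - {"travel": [-0.076,-0.6,-0.247],"twist": [0.252,-0.518,-0.096],"claw": -1}
    - {"travel": [-0.076,-0.6,-0.247],"twist": [0.252,-0.518,-0.096],"claw": -1}

```text
time: 7.02
ee_pos: [439.2, 40.8, 375.3]
tool_rot: [-0.261, 2.639, -0.276]
force: [-0.1, -0.2, -3.6]
gripper_width: 0.215
gripper_force: 99.5
```

>>> carry_out:
  motion:
    - {"travel": [0.113,-0.225,0.186],"twist": [0,0,0],"claw": -1}
    - {"travel": [0.113,-0.225,0.186],"twist": [0,0,0],"claw": -1}
    - {"travel": [0.113,-0.225,0.186],"twist": [0,0,0],"claw": -1}
    - {"travel": [0.113,-0.225,0.186],"twist": [0,0,0],"claw": -1}
    - {"travel": [0.113,-0.225,0.186],"twist": [0,0,0],"claw": -1}

```text
time: 7.65
ee_pos: [445.2, -26.3, 340.1]
tool_rot: [-0.263, 2.632, -0.277]
force: [0.1, -0.2, -2.8]
gripper_width: 0.216
gripper_force: 99.7
```

```bash
python3 - <<'E'
from h import *
check()
s=read_camera("scene");t=read_camera("top")
cv2.imwrite("pics/s2f.png",s[:,:,::-1]);cv2.imwrite("pics/t2f.png",t[:,:,::-1])
a=cv2.resize(s[90:200,150:250],(400,440),interpolation=cv2.INTER_CUBIC);b=cv2.resize(t[110:220,290:390],(400,440),interpolation=cv2.INTER_CUBIC)
cv2.imwrite("pics/c2.png",np.hstack([a,b])[:,:,::-1])
E
```

```text
t 7.65 pos [445.2 -26.3 340.1] err(meas-cmd) [ 0.1  1.3 -0.6] tilt err deg [-0.04  0.06  0.15] F [ 0.1 -0.2 -2.8] M [0.17 0.44 0.  ] q [-0.32 -0.69  2.21  0.01  1.1  -2.09] grip 0.216 99.6732223033905
```

View pics/c2.png

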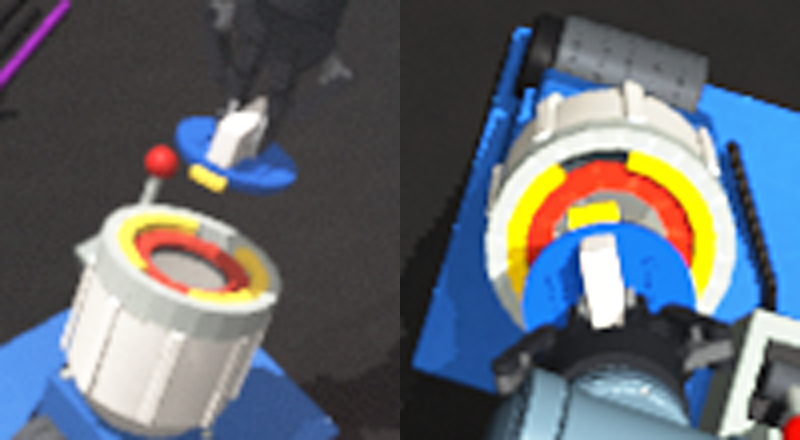

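Left (scene): the lid hangs level with the mouth, front lug at about (202,134), gap at (204,149). Right (top): the lug is at (338,163) and the gap at (339,149). I'll check the in-hand offset against the prediction.

```bash
python3 - <<'E'
from h import *
S=state();P=S["ee_pos"];r=R.from_rotvec(S["tool_rot"]).as_matrix();a=-r[:,2];g=-r[:,0]
s=cv2.imread("pics/s2f.png")[:,:,::-1].copy();t=cv2.imread("pics/t2f.png")[:,:,::-1].copy()
Y=((20,120,100),(35,255,255))
print([(x.round(1),n) for x,n,_ in blobs(s,*Y,(190,125,212,141))[0]]);bt=blobs(t,*Y,(326,155,350,170),20)[0];print([(x.round(1),n,b) for x,n,b in bt])
L=P+(-15.9+6)*a+55.5*g; print("pred",proj("scene",L),proj("top",L))
m=tri(("scene",202,134.5),("top",338.5,163.5));print("tri-pred in (bar,y,ax)",[round(float((m-L)@v),1) for v in (g,np.cross(a,g),a)])
# mouth features vs model, in top view
for d in(28.5,208.5):
    v=np.cos(np.radians(d))*ex+np.sin(np.radians(d))*yh
    print("gap pred top",proj("top",M+60*v-3*ax),"scene",proj("scene",M+60*v-3*ax))
# collar outer ellipse (light grey) in scene and tabs
b=[x for x in blobs(s,(18,90,90),(35,255,255),(172,140,222,168))[0]];print("scene tabs",[(x.round(1),n,bb) for x,n,bb in b])
for d in(118.5,298.5):
    v=np.cos(np.radians(d))*ex+np.sin(np.radians(d))*yh
    print("tab mid pred scene",proj("scene",M+58*v),"top",proj("top",M+58*v))
b,mk=blobs(s,(0,170,90),(8,255,255),(178,140,220,170));
print("mouth err of red ring scene",[(x,n) for x,n,_ in b],proj("scene",M-9*ax))
E
```

```text
[(array([201.1, 134.5]), np.int32(33))]
[(array([337.8, 162.9]), np.int32(62), array([332, 160,  13,   7]))]
pred [200.89994664 133.34007796] [337.97527613 163.22296253]
tri-pred in (bar,y,ax) [-2.9, 1.3, -3.9]
gap pred top [337.71990987 149.59857148] scene [189.97878125 160.41522656]
gap pred top [345.54946892 193.33535458] scene [204.33064962 148.68161755]
scene tabs [(array([187. , 147.6]), np.int32(92), array([180, 144,  20,  14])), (array([209.7, 159.7]), np.int32(93), array([197, 152,  20,  14]))]
tab mid pred scene [212.63319924 161.63328565] top [319.28095994 175.92964958]
tab mid pred scene [182.89968077 145.53968392] top [364.59915954 168.30973394]
mouth err of red ring scene [(array([196.34482759, 152.20689655]), np.int32(87))] [196.90846065 155.74435936]
```

```bash
sed -i 's/M=np.array(\[497.5,-44,245.5\])/M=np.array([498.2,-44.3,245.5])/' h.py; cat >> h.py <<'E'
def rel():
    s=state();d=s["ee_pos"]-M;q=R.from_rotvec(s["tool_rot"]).as_matrix();x=-q[:,0]
    print("ex,yh,ax off",[round(float(d@v),1) for v in(ex,yh,ax)],"underside depth",round(15.9-float(d@ax),1),"ang",round(float(np.degrees(np.arctan2(x@yh,x@ex))),1),"F ax/ex/yh",[round(float(s["force"]@v),1) for v in(ax,ex,yh)],"Mz",round(float(s["moment"]@ax),2),"t",s["time"])
E
python3 - <<'E'
from h import *
p,r=load();rel()
plan([(M+24*ax+[-.3,-1.2,.6],mouthR(28.5))])
E
```

```text
ex,yh,ax off [-1.1, 1.1, 110.0] underside depth -94.1 ang 28.6 F ax/ex/yh [-2.9, -1.4, -1.1] Mz 0.01 t 7.75
[-0.001, -0.007, 0.343] [-0.0, -0.0, -0.0]
```

>>> carry_out:
  motion:
    - {"travel": [-0.001,-0.007,0.09],"twist": [0,0,0],"claw": -1}
    - {"travel": [-0.001,-0.007,0.18],"twist": [0,0,0],"claw": -1}
    - {"travel": [-0.001,-0.007,0.27],"twist": [0,0,0],"claw": -1}
    - {"travel": [-0.001,-0.007,0.343],"twist": [0,0,0],"claw": -1}
    - {"travel": [-0.001,-0.007,0.343],"twist": [0,0,0],"claw": -1}

```text
time: 8.38
ee_pos: [485.9, -41.4, 264.5]
tool_rot: [-0.261, 2.636, -0.276]
force: [0.2, 0.7, -3.4]
gripper_width: 0.215
gripper_force: 99.7
```

```bash
python3 - <<'E'
from h import *
rel()
s=read_camera("scene");t=read_camera("top")
a=cv2.resize(s[90:200,150:250],(400,440),interpolation=cv2.INTER_CUBIC);b=cv2.resize(t[110:220,290:390],(400,440),interpolation=cv2.INTER_CUBIC)
cv2.imwrite("pics/c3.png",np.hstack([a,b])[:,:,::-1])
E
```

```text
ex,yh,ax off [-1.4, -0.9, 22.7] underside depth -6.8 ang 28.6 F ax/ex/yh [-2.9, -1.7, 0.8] Mz 0.02 t 8.375
```

View pics/c3.png

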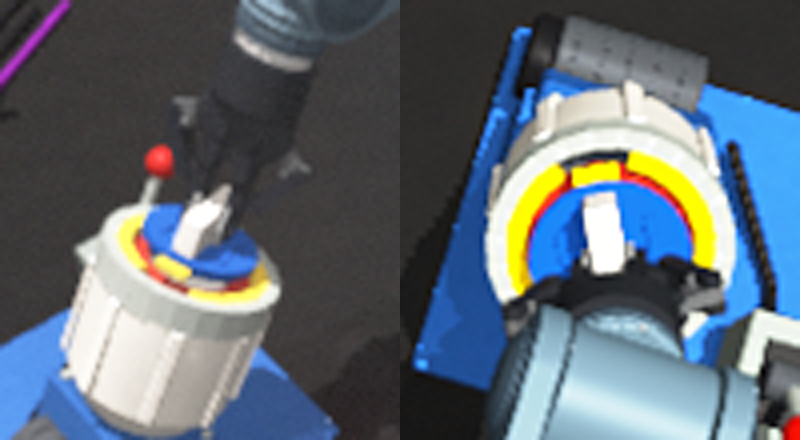

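The lug sits over the gap, centred in both views. Now the slow insertion.

>>> carry_out:
  motion:
    - {"travel": [-0.006,0,0.012],"twist": [0,0,0],"claw": -1}
    - {"travel": [-0.006,0,0.024],"twist": [0,0,0],"claw": -1}
    - {"travel": [-0.006,0,0.036],"twist": [0,0,0],"claw": -1}
    - {"travel": [-0.006,0,0.048],"twist": [0,0,0],"claw": -1}
    - {"travel": [-0.006,0,0.06],"twist": [0,0,0],"claw": -1}

```text
time: 9.1
ee_pos: [494.9, -43.9, 253.5]
tool_rot: [-0.26, 2.633, -0.278]
force: [0.6, 0.2, -3.3]
gripper_width: 0.221
gripper_force: 99.7
```

```bash
python3 -c "
from h import *
rel()"
```

```text
ex,yh,ax off [1.2, -0.6, 8.5] underside depth 7.4 ang 28.5 F ax/ex/yh [-3.1, -1.2, 0.3] Mz -0.02 t 9.1
```

>>> carry_out:
  motion:
    - {"travel": [0.002,0.002,0.01],"twist": [0,0,0],"claw": -1}
    - {"travel": [0.002,0.002,0.02],"twist": [0,0,0],"claw": -1}
    - {"travel": [0.002,0.002,0.03],"twist": [0,0,0],"claw": -1}
    - {"travel": [0.002,0.002,0.04],"twist": [0,0,0],"claw": -1}
    - {"travel": [0.002,0.002,0.04],"twist": [0,0,0],"claw": -1}

```text
time: 9.72
ee_pos: [499.1, -45.0, 245.2]
tool_rot: [-0.26, 2.633, -0.278]
force: [-7.2, 0.8, 3.2]
gripper_width: 0.218
gripper_force: 101.2
```

```bash
python3 -c "
from h import *
rel()"
```

```text
ex,yh,ax off [0.8, -0.4, -0.8] underside depth 16.7 ang 28.6 F ax/ex/yh [6.3, -4.6, -1.4] Mz 0.01 t 9.725
```

The seal is compressed about 7.4 mm. I'll press a little more and start turning clockwise, which is +z for the tool.

>>> carry_out:
  motion:
    - {"travel": [0,0,0.005],"twist": [0,0,0],"claw": -1}
    - {"travel": [0.001,0.001,0.005],"twist": [0,0,0.15],"claw": -1}
    - {"travel": [0.001,0.001,0.005],"twist": [0,0,0.35],"claw": -1}
    - {"travel": [0.001,0.001,0.005],"twist": [0,0,0.55],"claw": -1}
    - {"travel": [0.001,0.001,0.005],"twist": [0,0,0.7],"claw": -1}

```text
time: 10.35
ee_pos: [500.5, -45.4, 245.7]
tool_rot: [0.203, 2.615, -0.16]
force: [-3.7, 0.3, 4.5]
gripper_width: 0.217
gripper_force: 101.1
```

```bash
python3 -c "
from h import *
rel()"
```

```text
ex,yh,ax off [2.3, -0.4, -1.1] underside depth 17.0 ang 8.4 F ax/ex/yh [5.7, -0.9, -0.9] Mz 0.2 t 10.35
```

>>> carry_out:
  motion:
    - {"travel": [0.004,0,0.003],"twist": [0,0,0.2],"claw": -1}
    - {"travel": [0.004,0,0.003],"twist": [0,0,0.4],"claw": -1}
    - {"travel": [0.004,0,0.003],"twist": [0,0,0.6],"claw": -1}
    - {"travel": [0.004,0,0.003],"twist": [0,0,0.8],"claw": -1}
    - {"travel": [0.004,0,0.003],"twist": [0,0,0.8],"claw": -1}

```text
time: 10.98
ee_pos: [500.1, -45.6, 244.8]
tool_rot: [0.714, 2.514, -0.02]
force: [-4.7, 0.4, 5.5]
gripper_width: 0.217
gripper_force: 101.3
```

```bash
python3 -c "
from h import *
rel()"
```

```text
ex,yh,ax off [1.6, -0.6, -1.7] underside depth 17.6 ang -14.4 F ax/ex/yh [7.1, -1.2, -1.0] Mz -0.12 t 10.975
```

>>> carry_out:
  motion:
    - {"travel": [0,0,0.001],"twist": [0,0,0.2],"claw": -1}
    - {"travel": [0,0,0.001],"twist": [0,0,0.4],"claw": -1}
    - {"travel": [0,0,0.001],"twist": [0,0,0.6],"claw": -1}
    - {"travel": [0,0,0.001],"twist": [0,0,0.84],"claw": -1}
    - {"travel": [0,0,0.001],"twist": [0,0,0.84],"claw": -1}

```text
time: 11.6
ee_pos: [500.1, -45.6, 244.5]
tool_rot: [1.226, 2.315, 0.128]
force: [-5.4, 0.6, 6.0]
gripper_width: 0.215
gripper_force: 101.3
```

```bash
python3 -c "
from h import *
rel()"
```

```text
ex,yh,ax off [1.4, -0.7, -2.0] underside depth 17.9 ang -38.5 F ax/ex/yh [7.9, -1.7, -1.0] Mz -0.05 t 11.6
```

>>> carry_out:
  motion:
    - {"travel": [0,0,0],"twist": [0,0,0.2],"claw": -1}
    - {"travel": [0,0,0],"twist": [0,0,0.4],"claw": -1}
    - {"travel": [0,0,0],"twist": [0,0,0.6],"claw": -1}
    - {"travel": [0,0,0],"twist": [0,0,0.8],"claw": -1}
    - {"travel": [0,0,0],"twist": [0,0,0.8],"claw": -1}

```text
time: 12.22
ee_pos: [500.0, -45.5, 244.3]
tool_rot: [1.674, 2.041, 0.265]
force: [-5.4, 0.4, 4.9]
gripper_width: 0.219
gripper_force: 101.3
```

```bash
python3 -c "
from h import *
rel()"
```

```text
ex,yh,ax off [1.2, -0.7, -2.1] underside depth 18.0 ang -61.4 F ax/ex/yh [6.9, -2.1, -1.2] Mz -0.07 t 12.225
```

>>> carry_out:
  motion:
    - {"travel": [0,0,-0.006],"twist": [0,0,0.01],"claw": -1}
    - {"travel": [0,0,-0.012],"twist": [0,0,0.01],"claw": -1}
    - {"travel": [0,0,-0.018],"twist": [0,0,0.01],"claw": -1}
    - {"travel": [0,0,-0.024],"twist": [0,0,0.01],"claw": -1}
    - {"travel": [0,0,-0.024],"twist": [0,0,0.01],"claw": -1}

```text
time: 12.85
ee_pos: [496.7, -44.1, 248.1]
tool_rot: [1.68, 2.038, 0.268]
force: [0.3, -0.5, 3.3]
gripper_width: 0.22
gripper_force: 100.8
```

```bash
python3 -c "
from h import *
rel()"
```

```text
ex,yh,ax off [0.0, -0.3, 2.9] underside depth 13.0 ang -61.7 F ax/ex/yh [2.7, 2.0, -0.4] Mz 0.05 t 12.85
```

>>> carry_out:
  motion:
    - {"travel": [0,0,-0.004],"twist": [0,0,0],"claw": -1}
    - {"travel": [0,0,-0.008],"twist": [0,0,0],"claw": -1}
    - {"travel": [0,0,-0.008],"twist": [0,0,0],"claw": -1}
    - {"travel": [0,0,-0.008],"twist": [0,0,0],"claw": -1}
    - {"travel": [0,0,-0.008],"twist": [0,0,0],"claw": -1}

```text
time: 13.48
ee_pos: [495.8, -43.8, 248.4]
tool_rot: [1.68, 2.039, 0.268]
force: [10.4, -1.8, -3.7]
gripper_width: 0.218
gripper_force: 99.0
```

```bash
python3 -c "
from h import *
rel()"
```

```text
ex,yh,ax off [-0.7, -0.2, 3.7] underside depth 12.2 ang -61.7 F ax/ex/yh [-8.5, 7.2, 1.4] Mz 0.04 t 13.475
```

The lid is held at depth 12.2 mm against a pull, so its lugs are in the pockets. I'll relax, open and retreat along the axis.

>>> carry_out:
  motion:
    - {"travel": [0,0,0.004],"twist": [0,0,0],"claw": -1}
    - {"travel": [0,0,0.004],"twist": [0,0,0],"claw": 1}
    - {"travel": [0,0,0.004],"twist": [0,0,0],"claw": 1}
    - {"travel": [0,0,0.004],"twist": [0,0,0],"claw": 1}
    - {"travel": [0,0,0.004],"twist": [0,0,0],"claw": 1}

```text
time: 14.1
ee_pos: [495.6, -43.9, 247.9]
tool_rot: [1.681, 2.04, 0.266]
force: [-0.3, 0.0, -0.2]
gripper_width: 0.999
gripper_force: 0.0
```

>>> carry_out:
  motion:
    - {"travel": [0,0,0],"twist": [0,0,0],"claw": 1}
    - {"travel": [0,0,-0.1],"twist": [0,0,0],"claw": 1}
    - {"travel": [0,0,-0.2],"twist": [0,0,0],"claw": 1}
    - {"travel": [0,0,-0.4],"twist": [0,0,0],"claw": 1}
    - {"travel": [0,0,-0.5],"twist": [0,0,0],"claw": 1}

```text
time: 14.72
ee_pos: [435.8, -25.1, 359.4]
tool_rot: [1.678, 2.037, 0.268]
force: [0.7, 0.6, -0.5]
gripper_width: 1.0
gripper_force: 0.0
```

```bash
python3 - <<'E'
from h import *
rel(); S=state();print(S["ee_pos"],S["qpos"])
s=read_camera("scene");t=read_camera("top")
a=cv2.resize(s[90:200,150:250],(400,440),interpolation=cv2.INTER_CUBIC);b=cv2.resize(t[110:240,290:408],(400,440),interpolation=cv2.INTER_CUBIC)
cv2.imwrite("pics/c4.png",np.hstack([a,b])[:,:,::-1])
Rd=((0,170,90),(6,255,255))
print([(x.round(1),n) for x,n,_ in blobs(t,*Rd,(375,200,405,235))[0]],[(x.round(1),n) for x,n,_ in blobs(s,*Rd,(180,120,197,138))[0]])
E
```

```text
ex,yh,ax off [0.4, -0.2, 131.3] underside depth -115.4 ang -61.7 F ax/ex/yh [-0.7, 0.2, 0.8] Mz 0.01 t 14.725
[435.76377268 -25.07927693 359.42273555] [-0.32467688 -0.72933611  2.19748853  0.01140712  1.14504947 -0.5192115 ]
[(array([390.9, 218.6]), np.int32(92))] [(array([189.9, 129.9]), np.int32(42))]
```

View pics/c4.png

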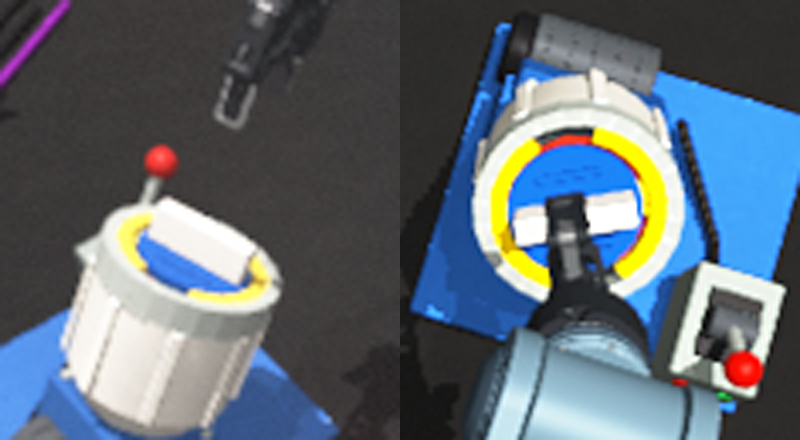

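The lid is locked with its bar spanning the two tabs, and the lever ball is unmoved. Next I shut the gripper and go in front of the lever.

```bash
python3 - <<'E'
from h import *
S=state();json.dump([S["ee_pos"].tolist(),R.from_rotvec(S["tool_rot"]).as_matrix().tolist()],open("cmd.json","w"))
p,r=load();Q=down(72.75);v=R.from_matrix(r.T@Q).as_rotvec();print(np.degrees(v))
h=r@R.from_rotvec(v*.5).as_matrix()
f=lambda x,z:O+x*xh-165*yh+[0,0,z]
print(f(-155,172),f(-35,172))
plan([([385,-95,380],h),(f(-153,320),Q),(f(-153,172),Q)])
E
```

```text
[29.81333776  7.61027616 27.62027604]
[ 328.54254874 -164.61434671  172.        ] [ 443.14494207 -200.19933571  172.        ]
[-0.261, -0.207, -0.125] [0.52, 0.133, 0.482] 
[-0.271, -0.258, 0.21] [0.521, 0.133, 0.482] 
[0.0, 0.0, 0.592] [-0.0, -0.0, 0.0]
```

>>> carry_out:
  motion:
    - {"travel": [-0.261,-0.207,-0.125],"twist": [0.52,0.133,0.482],"claw": -1}
    - {"travel": [-0.261,-0.207,-0.125],"twist": [0.52,0.133,0.482],"claw": -1}
    - {"travel": [-0.261,-0.207,-0.125],"twist": [0.52,0.133,0.482],"claw": -1}
    - {"travel": [-0.261,-0.207,-0.125],"twist": [0.52,0.133,0.482],"claw": -1}
    - {"travel": [-0.261,-0.207,-0.125],"twist": [0.52,0.133,0.482],"claw": -1}
  squeeze: 30

```text
time: 15.45
ee_pos: [384.6, -94.1, 375.0]
tool_rot: [2.106, 1.99, 0.142]
force: [0.2, -0.9, -0.1]
gripper_width: 0.001
gripper_force: 0.0
```

>>> carry_out:
  motion:
    - {"travel": [-0.271,-0.258,0.21],"twist": [0.521,0.133,0.482],"claw": -1}
    - {"travel": [-0.271,-0.258,0.21],"twist": [0.521,0.133,0.482],"claw": -1}
    - {"travel": [-0.271,-0.258,0.21],"twist": [0.521,0.133,0.482],"claw": -1}
    - {"travel": [-0.271,-0.258,0.21],"twist": [0.521,0.133,0.482],"claw": -1}
    - {"travel": [-0.271,-0.258,0.21],"twist": [0.521,0.133,0.482],"claw": -1}

```text
time: 16.08
ee_pos: [330.2, -164.4, 317.3]
tool_rot: [-2.524, -1.864, 0.005]
force: [-0.1, 0.2, -0.2]
gripper_width: 0.001
gripper_force: 0.0
```

```bash
cat >> h.py <<'E'
def trel():
    s=state();d=s["ee_pos"]-O;print("tumbler xyz",[round(float(d@v),1) for v in(xh,yh)],round(float(s["ee_pos"][2]),1),"F",[round(float(s["force"]@v),1) for v in(xh,yh)],"err deg",np.degrees(R.from_matrix(R.from_rotvec(s["tool_rot"]).as_matrix().T@down(72.75)).as_rotvec()).round(1),"q",s["qpos"].round(2),"t",s["time"])
E
python3 -c "
from h import *
trel()"
```

```text
tumbler xyz [-153.5, -164.3] 317.3 F [-0.2, 0.2] err deg [-0.3  0.   0.1] q [-0.77 -0.54  2.11 -0.    1.58 -0.47] t 16.075
```

Clear, so I'll descend to z≈172 and then push +x (tool +y).

>>> carry_out:
  motion:
    - {"travel": [0,0,0.2],"twist": [0,0,0],"claw": -1}
    - {"travel": [0,0,0.4],"twist": [0,0,0],"claw": -1}
    - {"travel": [0,0,0.5],"twist": [0,0,0],"claw": -1}
    - {"travel": [0,0,0.58],"twist": [0,0,0],"claw": -1}
    - {"travel": [0,0,0.58],"twist": [0,0,0],"claw": -1}

```text
time: 16.7
ee_pos: [328.4, -163.6, 170.7]
tool_rot: [-2.522, -1.861, 0.007]
force: [0.4, -0.3, 0.3]
gripper_width: -0.002
gripper_force: 0.0
```

>>> carry_out:
  motion:
    - {"travel": [0,0.06,0],"twist": [0,0,0],"claw": -1}
    - {"travel": [0,0.12,0],"twist": [0,0,0],"claw": -1}
    - {"travel": [0,0.18,0],"twist": [0,0,0],"claw": -1}
    - {"travel": [0,0.24,0],"twist": [0,0,0],"claw": -1}
    - {"travel": [0,0.3,0],"twist": [0,0,0],"claw": -1}

```text
time: 17.32
ee_pos: [401.8, -187.5, 173.4]
tool_rot: [-2.526, -1.863, 0.006]
force: [-3.0, 0.3, 2.2]
gripper_width: 0.002
gripper_force: 1.2
```

```bash
python3 -c "
from h import *
trel()"
```

```text
tumbler xyz [-78.2, -165.2] 173.4 F [-3.0, -0.6] err deg [-0.3  0.1  0.1] q [-0.69 -0.2   2.12 -0.    1.22 -0.39] t 17.325
```

>>> carry_out:
  motion:
    - {"travel": [0,0.05,0],"twist": [0,0,0],"claw": -1}
    - {"travel": [0,0.1,0],"twist": [0,0,0],"claw": -1}
    - {"travel": [0,0.13,0],"twist": [0,0,0],"claw": -1}
    - {"travel": [0,0.15,0],"twist": [0,0,0],"claw": -1}
    - {"travel": [0,0.16,0],"twist": [0,0,0],"claw": -1}

```text
time: 17.95
ee_pos: [438.2, -198.5, 170.0]
tool_rot: [-2.523, -1.858, 0.007]
force: [-2.6, 1.1, -2.2]
gripper_width: -0.0
gripper_force: 1.2
```

```bash
python3 -c "
from h import *
trel()"
```

```text
tumbler xyz [-40.2, -164.9] 170.0 F [-2.8, 0.3] err deg [-0.5 -0.1 -0. ] q [-0.66 -0.09  2.03 -0.    1.21 -0.36] t 17.95
```

>>> carry_out:
  motion:
    - {"travel": [0,0.01,0],"twist": [0,0,0],"claw": -1}
    - {"travel": [0,0.02,0],"twist": [0,0,0],"claw": -1}
    - {"travel": [0,0.025,0],"twist": [0,0,0],"claw": -1}
    - {"travel": [0,0.03,0],"twist": [0,0,0],"claw": -1}
    - {"travel": [0,0.03,0],"twist": [0,0,0],"claw": -1}

```text
time: 18.58
ee_pos: [443.0, -200.1, 170.1]
tool_rot: [-2.518, -1.856, 0.014]
force: [-14.7, 4.3, 5.1]
gripper_width: 0.001
gripper_force: 7.7
```

```bash
python3 -c "
from h import *
trel()"
```

```text
tumbler xyz [-35.1, -165.0] 170.1 F [-15.3, -0.2] err deg [-0.9 -0.   0. ] q [-0.66 -0.07  2.01 -0.01  1.21 -0.35] t 18.575
```

The stop is reached, with 15 N at the force limit of travel. I'll back off, lift clear and verify.

>>> carry_out:
  motion:
    - {"travel": [0,-0.05,0],"twist": [0,0,0],"claw": -1}
    - {"travel": [0,-0.15,0],"twist": [0,0,0],"claw": -1}
    - {"travel": [0,-0.3,0],"twist": [0,0,0],"claw": -1}
    - {"travel": [0,-0.42,-0.1],"twist": [0,0,0],"claw": -1}
    - {"travel": [0,-0.42,-0.3],"twist": [0,0,0],"claw": -1}

```text
time: 19.2
ee_pos: [343.9, -168.7, 245.1]
tool_rot: [-2.524, -1.857, 0.007]
force: [0.6, -1.1, 0.5]
gripper_width: 0.0
gripper_force: 0.0
```

>>> carry_out:
  motion:
    - {"travel": [-0.2,0,-0.2],"twist": [0,0,0],"claw": -1}
    - {"travel": [-0.4,0,-0.5],"twist": [0,0,0],"claw": -1}
    - {"travel": [-0.6,0,-0.5],"twist": [0,0,0],"claw": -1}
    - {"travel": [-0.6,0,-0.5],"twist": [0,0,0],"claw": -1}
    - {"travel": [-0.6,0,-0.5],"twist": [0,0,0],"claw": -1}

```text
time: 19.82
ee_pos: [302.2, -313.9, 371.4]
tool_rot: [-2.526, -1.858, 0.006]
force: [-0.6, 0.2, 0.7]
gripper_width: 0.0
gripper_force: 0.0
```

```bash
python3 - <<'E'
from h import *
trel()
s=read_camera("scene");t=read_camera("top")
a=cv2.resize(s[90:200,150:250],(400,440),interpolation=cv2.INTER_CUBIC);b=cv2.resize(t[110:240,290:408],(400,440),interpolation=cv2.INTER_CUBIC)
cv2.imwrite("pics/c5.png",np.hstack([a,b])[:,:,::-1])
Rd=((0,170,90),(6,255,255))
u=blobs(t,*Rd,(365,160,415,235),30)[0];w=blobs(s,*Rd,(170,110,197,140),20)[0];print(u,w)
m=tri(("top",*u[0][0]),("scene",*w[0][0]))-O;print("ball tumbler",m@xh,m@yh,m[2])
E
```

```text
tumbler xyz [-135.8, -315.4] 371.4 F [-0.6, 0.0] err deg [-0.4 -0.  -0.1] q [-1.06 -0.36  1.89 -0.    1.62 -0.76] t 19.825
[(array([400.16304348, 186.51086957]), np.int32(92), array([395, 182,  11,  10]))] []Traceback (most recent call last):
  File "<stdin>", line 8, in <module>
IndexError: list index out of range
```

View pics/c5.png

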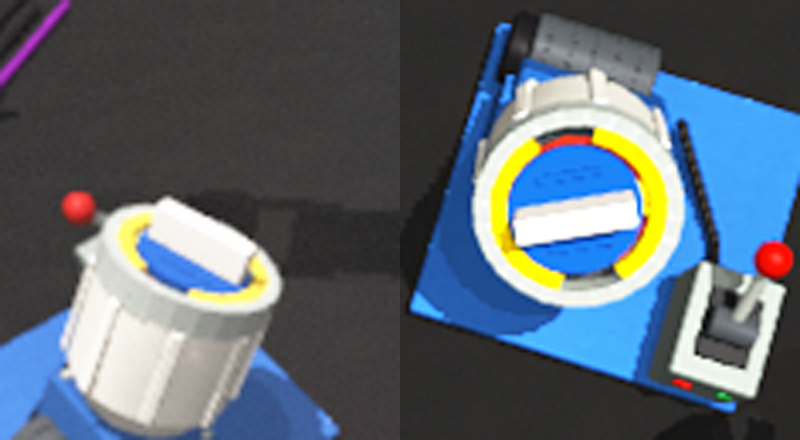

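The lid is seated across the tabs, and the lever now leans to the back, with its ball at (400,186.5) in the top view.

```bash
python3 - <<'E'
from h import *
m=onz("top",400.16,186.5,187)-O;x=m@xh;print(x,m@yh)
if x>-13: print(hand_in())
E
```

```text
-5.74765284950277 -166.91537267359777
the job is handed in; nothing more can be done
None
```

The lid is locked in the drum mouth: it held at about 12 mm depth against an upward pull. I then threw the lever to its back stop, with the ball within about 2 mm of the "on" position, and handed in the job at about 20 s with the arm clear.

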